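# Power up the guitar test rig

## Robot

A 6-joint arm with a two-finger parallel gripper is mounted at the origin on the work surface. World frame = base frame: x ahead of the robot, y to its left, z up, the work surface at z = 0. Lengths are in m, angles in rad, forces in N, time in s.
With the tool pointing down it reaches from about 0.35 to 0.975 m from the base axis. Payload 4.9 kg.
Tool frame: the origin (TCP) lies at the very end of the fingers, on their centre line; the grasp point (between the pads) lies 19 mm behind it (r.tcp_to_grasp is the distance from the TCP to the grasp point, in m); z points along the fingers, y is the line along which they close (so a half turn about z gives the same grasp; the last joint's range is limited). The gripper opens to 85 mm and grips with 20 to 120 N. Pads are 22 mm wide; open, the fingers measure 114 mm over their backs; the gripper's body (76 mm by 85 mm) begins 54 mm behind the grasp point. The pads swing forward as they close: fully open they stand 13 mm farther back than shut.
Start: joints at [-1.359, 0.053, 1.613, -0, 1.476, -0.119], TCP at [0.203, -0.591, 0.231] pointing down, gripper open.
Joint ranges: [-3.01, 3.01], [-1.01, 2.22], [0.06, 2.58], [-1.02, 4.17], [0.09, 2.62], [-3.14, 3.14]. Speed limits (rad/s): [2.57, 2.57, 3.14, 3.14, 3.14, 3.14].

## Interface

Orientations are given as a unit quaternion [x, y, z, w].
In Python, from station import r gives the robot as it stands. The module is installed in compiled form; this text tells all that it offers.
- The arm moves only by the tool drive_tool, never from a script. Its argument "deltas" is a list of rows, each an object with "slide": the shift along the tool's x, y, z in mm, a list of three; "twist": the turn about the tool's z in rad. A call has exactly 10 rows; each row shifts and turns the commanded pose from where the row before left it, along the tool's axes as they then stand; what a row does not reach is not made up. A row lasts 1/12 s, in which the tool goes at most 41.7 mm and 7.16 degrees, less where a joint would pass 70% of its speed; a pose out of reach is approached as far as the arm can. A call with a gripper value outside its range is refused whole. "gripper" is the finger opening in mm, from 0 to 85.4, set as the call begins (left out, the last holds). The fingers move at their own pace and stop on an object; "force" is the grip in N (left out, the last holds). Time passes only in rows, so rows that do not move let the fingers close, or fill a call up. It gives the time, the measured TCP pose, the force, the opening and the grip force at its end, in the units of the state.
- r.sense(): the state, without advancing time (a new reading comes with each control period).
- r.camera(name): name is "side" or "top" or "wrist"; returns the picture (480x640x3 uint8, red, green, blue); there is no depth.
- r.camera_info(name): a dict with "camera_matrix" (3x3 intrinsics, pixels), "position" and "orientation" of the camera in the world; the wrist camera has in their place "T_tool_cam" (4x4, takes a point from camera to tool coordinates, whose origin is the TCP and whose axes are the flange's). Camera axes: x right, y up, looking along -z (the intrinsics and any distortion apply to the point x, -y, -z); pixel columns grow to the right and rows downward; lengths in m; the calibration is good to about 2 mm. A picture is of the moment at which its call begins: read the wrist's pose just before it. camera_info takes no time and is no camera call.
- r.hand_in(): hands the job in; it is judged then, once.
The state is a dict: "time_s": time; "joint_pos": joint angles; "joint_vel": joint speeds; "effort": joint torques, N m; "eef_pos": TCP position; "ee_rot": TCP orientation; "contact_force": force on the tool from outside, world axes, zero at the start; "torque": the same for the moment, N m; "opening": opening from 0.0 (shut) to 1.0 (fully open); "grip_force": force on a finger pad.
Only numpy, scipy, OpenCV 4.12 (cv2) and the standard library are available. Lean on these libraries where they do the work, as an engineer would, in place of code of your own. Each camera call takes 0.05 s, during which the arm holds its last target. There are 200 camera calls.

## Task

Power up the guitar maker's test rig in the right order, pressing from above with the fingertips: first push the raised far half of the power block's big rocker fully down, then press the round footswitch of the tuner pedal (the compact pedal with the display window) fully home, and last push the far (toe) end of the volume pedal's long treadle down to its stop; each control stays where it is pushed. Nothing is to be picked up: the pedals stay where they stand, the footswitch of the look-alike pedal with three knobs stays unpressed, and the bottle, sanding block and pen pot are left alone. Finish with the hand clear of everything.

Things in the scene. Friction and masses are not known exactly. Their poses are not given: they have to be found in the camera images.
- power_block: aluminium box 110 (x) x 100 (y) x 45 mm high, bolted down, three black sockets in its far face; origin at the centre of its underside; z up, x towards its far side. All four units (power block, two compact pedals, volume pedal) stand side by side in a row across the bench, in any order and slightly turned, on a 4 mm rubber mat: their undersides are at z = 0.004
- rocker (a joint): white rocker paddle 64 (x) x 36 (y) x 7 mm on top of the power block, pivoting about the block's y axis 58 mm above the block's underside, at its centre; 0 rad = off, far half raised by 0.22 rad; 0.44 rad = on, far half fully down. Stiff by friction (0.08 N m), it stays where it is left; no spring
- rocker_far (a point): point on the top face of the rocker paddle, on its far half, 22 mm from the pivot: push here, straight down; sinks about 10 mm from off to on. Its x axis runs along the paddle away from the pivot, z is normal to the paddle
- tuner: tuner pedal: loose grey box 125 (x) x 76 (y) mm, top face 50 mm above its underside, 0.45 kg, with a 62 x 46 mm dark display window on the far half of its top, no knobs; round steel footswitch on the near half, 34 mm from the centre. Origin at the centre of the underside, x towards the window end, z up
- tuner_switch (a joint): travel of the tuner's footswitch, 0 = up, 0.008 m = fully home; held by friction of about 4 N, it stays where it is pushed; no spring
- tuner_switch_top (a point): centre of the top of the tuner's round steel footswitch (24 mm across), which stands 16 mm above the pedal's top when up and 8 mm when home (4 mm above the 36 mm wide collar round it)
- drive: drive pedal: loose look-alike of the tuner, same box, mass and footswitch, but with three black knobs (17 mm across, 14 mm tall) on the far half instead of a window; origin and axes as the tuner's. Leave it alone
- drive_switch (a joint): travel of the drive pedal's footswitch, 0 = up, 0.008 m = home, held by friction of about 4 N; must stay up
- volume: volume pedal: loose dark steel base 220 (x) x 90 (y) x 20 mm, about 1 kg in all, carrying a rocking treadle; origin at the centre of the underside, x towards the toe (far) end, z up
- treadle (a joint): aluminium treadle 210 (x) x 84 (y) mm with a ribbed rubber top, pivoting about the pedal's y axis 46 mm above the pedal's underside, at its centre; 0 rad = heel (near end) down and toe raised by 0.18 rad, 0.36 rad = toe fully down at its stop. Stiff by friction (0.45 N m, about 5.5 N at the toe point), stays where it is left; starts at 0 to 0.1 rad
- treadle_toe (a point): point on the top of the treadle near its toe end, 85 mm from the pivot and 9 mm above the plane of the pivot: push here, straight down; sinks about 30 mm over the full range. Its x axis runs along the treadle towards the toe, z is normal to the treadle
- polish: loose amber bottle, 44 mm across, 110 mm tall, standing beyond the row; origin under its centre. Bystander
- sanding_block: loose cork block 70 x 40 x 28 mm beyond the row; origin under its centre. Bystander
- pen_pot: loose white pot 68 mm across and 85 mm tall with pens up to about 140 mm, beyond the row; origin under its centre. Bystander

How it is judged:
On the way, in this order (a step that is already met when the one before it is completed fails the run):
1. the power block's rocker is pushed fully on (value of joint rocker above 0.37 rad), for 0.2 s.
2. the tuner's footswitch is pressed fully home (value of joint tuner_switch above 0.0065 m), for 0.2 s.
3. the volume pedal's treadle is toe-down (value of joint treadle above 0.31 rad), for 0.2 s.
At the end, for the whole second after the job is handed in: rocker on (over 0.37 of 0.44 rad), tuner footswitch home (over 6.5 of 8 mm), treadle toe-down (over 0.31 of 0.36 rad), the drive pedal's footswitch up (under 2 mm), the three pedals level and at rest, and pedals and bystanders within 20 mm of where they started (value of joint rocker above 0.37 rad and value of joint tuner_switch above 0.0065 m and value of joint treadle above 0.31 rad and value of joint drive_switch below 0.002 m and distance of each of tuner, drive, volume, polish, sanding_block, pen_pot from where it was at the start of the episode below 0.02 m and angle between each of tuner, drive, volume's own z axis and vertical below 0.05 rad and linear speed of each of tuner, drive, volume below 0.02 m/s and velocity of joint each of rocker, treadle below 0.05 rad/s); the robot touches nothing.
It fails at once if the tuner's footswitch is pressed before the power is on (value of joint tuner_switch above 0.004 m and value of joint rocker below 0.3 rad).
It fails at once if the treadle is pushed down before the tuner's footswitch is home (value of joint treadle above 0.2 rad and value of joint tuner_switch below 0.005 m).
It fails at once if the drive pedal's footswitch is pressed (value of joint drive_switch above 0.003 m).
It fails at once if a pedal is lifted, tipped or shoved (distance of any of tuner, drive, volume from where it was at the start of the episode above 0.02 m or angle between any of tuner, drive, volume's own z axis and vertical above 0.15 rad).
It fails at once if a bystander (bottle, sanding block or pen pot) is disturbed (distance of any of polish, sanding_block, pen_pot from where it was at the start of the episode above 0.02 m).
It also fails if it takes over 48 s, if anything falls off the work surface, if the arm or the gripper's body presses on something with over 40 N, if the wrist force passes 120 N, or if a joint passes its speed limit or range.

## Working session

There is one attempt and no reset: what is moved stays moved. The work goes in short steps, Python scripts to look and compute and a tool call to move; the robot and the scene stay as the last step left them, time stands still between calls to the robot, and variables do not carry over. Pictures are saved under pics/ and viewed, at most 10 in all, crops included, and the job is handed in when it is done.

Besides the shell and the picture viewer there is one more tool, called after "Emit:" as name([rows], argument=value, ...), one row to a line, values as JSON. drive_tool: Moves the arm, as the interface text tells. Its arguments: {"type":"object","properties":{"deltas":{"type":"array"},"gripper":{"type":"number"},"force":{"type":"number"}},"required":["deltas"]}

```bash
mkdir -p pics; python3 - <<'E'
from station import r
import cv2
for n in("top","side"):
    cv2.imwrite(f"pics/{n}0.png",r.camera(n)[:,:,::-1])
    print(n,r.camera_info(n))
print(r.camera_info("wrist"));s=r.sense();print(s)
E
```

```text
top {'camera_matrix': array([[530.2329612 ,   0.        , 321.7561137 ],
       [  0.        , 530.2329612 , 241.21189585],
       [  0.        ,   0.        ,   1.        ]]), 'position': array([0.5122346 , 0.00582988, 1.16702831]), 'orientation': array([-0.02156387,  0.02754104,  0.70765479, -0.70569199])}
side {'camera_matrix': array([[476.53443856,   0.        , 315.883143  ],
       [  0.        , 476.53443856, 236.83745466],
       [  0.        ,   0.        ,   1.        ]]), 'position': array([0.30034331, 0.43374191, 0.69080294]), 'orientation': array([-0.09603206,  0.3283765 ,  0.89504587, -0.28607621])}
{'camera_matrix': array([[376.88765602,   0.        , 318.95290909],
       [  0.        , 376.88765602, 241.76352362],
       [  0.        ,   0.        ,   1.        ]]), 'T_tool_cam': array([[-1.86424284e-04,  9.57611552e-01,  2.88062635e-01,
         7.36481935e-02],
       [ 9.99999816e-01,  3.44773651e-04, -4.98971276e-04,
        -1.02786953e-04],
       [-5.77137064e-04,  2.88062489e-01, -9.57611440e-01,
        -1.42157943e-01],
       [ 0.00000000e+00,  0.00000000e+00,  0.00000000e+00,
         1.00000000e+00]])}
{'time_s': 0.1, 'joint_pos': array([-1.35900457e+00,  5.32990380e-02,  1.61414980e+00, -1.11256658e-05,
        1.47599381e+00, -1.19012505e-01]), 'joint_vel': array([ 1.12876696e-03, -9.10376467e-04, -2.92775167e-03, -8.35467880e-05,
       -9.00592459e-04,  5.44020926e-04]), 'effort': array([ 1.43990357e-03, -3.94904780e+01, -3.71363175e+01, -1.09385141e-05,
        3.93430601e-03, -1.61505369e-05]), 'eef_pos': array([ 0.20287405, -0.59056625,  0.23018499]), 'ee_rot': array([ 9.86351715e-01,  1.64649443e-01, -4.84262850e-05, -9.23745090e-04]), 'contact_force': array([-0.54933773, -0.34655235,  0.5647631 ]), 'torque': array([ 0.00717174,  0.02021026, -0.01934019]), 'grip_force': 0.0, 'opening': 0.9989505834994659}
```

View pics/top0.png

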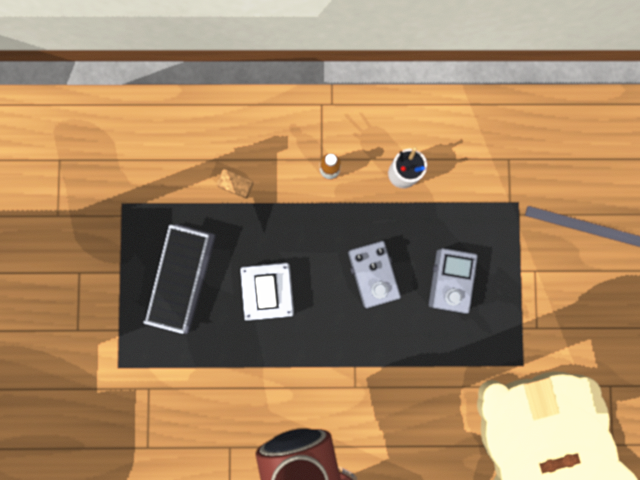

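View pics/side0.png

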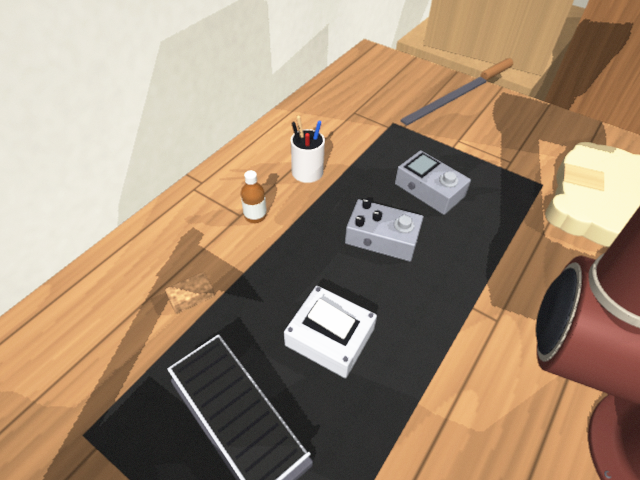

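The top view has up = +x and left = +y. From left to right it shows the volume pedal (180,278), power block with rocker (266,292), drive (375,275, knobs) and tuner (454,280, switch about 454,297). The side view agrees, with the tuner switch near (450,179) and the rocker near (330,319). The bystanders are well beyond the row.

```bash
cat > h.py <<'E'
import numpy as np,cv2
from station import r
from scipy.spatial.transform import Rotation as R
def ray(n,uv,T=None):
    i=r.camera_info(n);K=i["camera_matrix"]
    d=np.linalg.inv(K)@[uv[0],uv[1],1];d=d*[1,-1,-1]
    return i["position"],R.from_quat(i["orientation"]).apply(d)
def onz(n,uv,z):
    p,d=ray(n,uv);return p+d*(z-p[2])/d[2]
def comp(mask,uv):
    n,l,s,c=cv2.connectedComponentsWithStats(mask.astype(np.uint8),connectivity=4)
    m=(l==l[uv[1],uv[0]]).astype(np.uint8)
    k=max(cv2.findContours(m,cv2.RETR_EXTERNAL,cv2.CHAIN_APPROX_NONE)[0],key=cv2.contourArea)
    return k
E
python3 - <<'E'
from h import *
im=cv2.imread("pics/top0.png");g=cv2.cvtColor(im,cv2.COLOR_BGR2GRAY)
side=cv2.imread("pics/side0.png");gs=cv2.cvtColor(side,cv2.COLOR_BGR2GRAY)
def rect(n,m,uv,z):
    k=comp(m,uv);b=cv2.boxPoints(cv2.minAreaRect(k));M=cv2.moments(k);c=[M['m10']/M['m00'],M['m01']/M['m00']]
    w=np.array([onz(n,p,z) for p in b])[:,:2]
    e=w[1]-w[0],w[2]-w[1];e=sorted(e,key=np.linalg.norm);L=e[1]*np.sign(e[1][0])
    print(n,uv,"px",np.round(c,1),"c",onz(n,c,z).round(4),"box c",w.mean(0).round(4),"size",np.linalg.norm(e,axis=1).round(4),"yaw",np.arctan2(L[1],L[0]).round(3))
rect("top",g>170,(266,292),.066)
rect("side",gs>170,(330,319),.066)
rect("top",g<75,(180,278),.059)
rect("top",g<75,(270,312) ,.05)
hsv=cv2.cvtColor(im,cv2.COLOR_BGR2HSV)
print(g[255:275,440:478:3]);
big=np.hstack([cv2.resize(x,(380,500),interpolation=cv2.INTER_CUBIC) for x in (im[225:325,416:492],im[225:325,230:306])])
cv2.imwrite("pics/c1.png",big)
E
```

```text
top (266, 292) px [266.1 291.4] c [0.4852 0.1117 0.066 ] box c [0.4854 0.1115] size [0.0995 0.109 ] yaw 0.088
side (330, 319) px [329.1 330.2] c [0.475  0.1342 0.066 ] box c [0.4789 0.13  ] size [0.1188 0.1206] yaw 0.035
top (180, 278) px [176.4 278.4] c [0.5126 0.2988 0.059 ] box c [0.5127 0.299 ] size [0.0717 0.1934] yaw -0.232
top (270, 312) px [320.2 238.6] c [ 5.955e-01 -4.000e-04  5.000e-02] box c [ 0.6095 -0.0024] size [1.0215 1.3936] yaw -1.569
[[142 171  51  73  92 116 135 159 176 179 178 170 119]
 [146 169  53  93  73  74  82 116 147 157 173 179 134]
 [154 165  78 148 128  94  70  71  92 109 141 159 131]
 [159 155  95 183 172 147 126  94  73  66  86 125 119]
 [165 147 103 189 187 180 171 147 126  94  64  99 111]
 [166 138 114 187 187 188 187 180 170 147 105 107 105]
 [168 132 127 188 187 186 187 187 186 178 138 124 102]
 [171 126 134 187 186 187 187 186 187 186 139 131  95]
 [172 117 144 187 186 187 187 186 185 186 132 138  86]
 [176 105 154 187 187 186 187 185 185 186 127 146  75]
 [179  94 157 186 187 185 186 187 184 186 122 148  67]
 [183  85 160 186 187 188 186 185 185 186 117 147  61]
 [184  73 164 187 186 188 188 186 184 185 107 146  55]
 [185  69 171 187 186 186 187 187 185 186  96 147  53]
 [184  65 176 187 186 187 187 186 186 185  86 160  48]
 [181  62 182 188 186 186 187 187 186 186  77 165  43]
 [178  60 179 186 188 189 189 187 187 186  72 165  41]
 [176  56 157 177 184 187 186 187 187 184  68 162  38]
 [174  51 104 138 159 179 185 187 188 184  68 156  39]
 [175  79  67  84 104 146 161 178 184 179  74 151  37]]
```

View pics/c1.png

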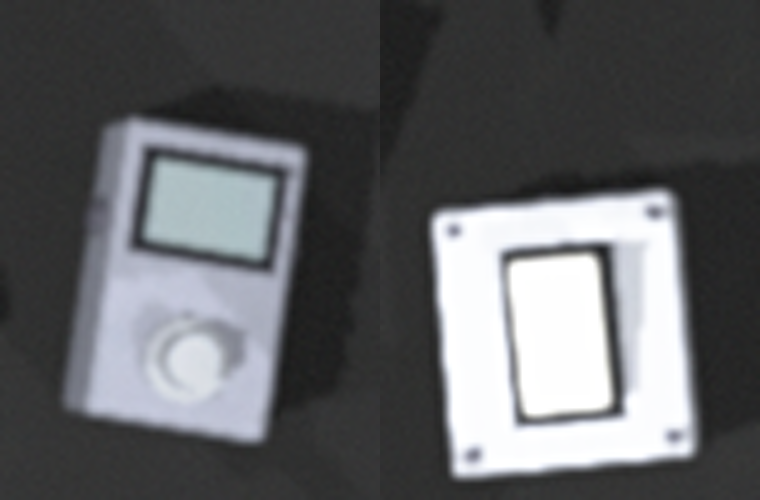

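The crop shows the tuner switch top at about (455,297.2), and the rocker paddle centred at (266,291.7) with its far edge near (264.5,275.7). Next I'll work out targets and check heights against the side view.

```bash
python3 - <<'E'
from h import *
g=cv2.imread("pics/top0.png",0);gs=cv2.imread("pics/side0.png",0)
def tri(a,b):
    p,d=ray("top",a);q,e=ray("side",b);d/=np.linalg.norm(d);e/=np.linalg.norm(e)
    s=np.linalg.lstsq(np.c_[d,-e],q-p,rcond=None)[0];A=p+s[0]*d;B=q+s[1]*e
    return ((A+B)/2).round(4),np.linalg.norm(A-B).round(4)
print("sw",onz("top",(455,297.2),.07).round(4),onz("side",(450,178),.07).round(4),tri((455,297.2),(450,178)))
print("block c",onz("top",(266.1,291.4),.049).round(4))
print("paddle c",onz("top",(266,291.75),.0655).round(4),"far",onz("top",(264.5,275.7),.0725).round(4),"near",onz("top",(267.5,307.8),.0585).round(4),tri((266,291.75),(330,319)))
k=comp(g<75,(180,278));b=cv2.boxPoints(cv2.minAreaRect(k));print(b)
o=b[np.argsort(b[:,1])];f=o[:2].mean(0);n=o[2:].mean(0)
print("toe edge",onz("top",f,.075).round(4),"heel edge",onz("top",n,.042).round(4))
w=[onz("top",x,.054)for x in((442.6,249.5),(477,255),(469,312.5),(432,306.5))];print("tuner corners",np.round(w,3))
cv2.imwrite("pics/c2.png",cv2.resize(np.hstack([gs[330:480,160:320],gs[100:250,370:530]]),None,fx=2.4,fy=2.4,interpolation=2))
E
```

```text
sw [ 0.4721 -0.2781  0.07  ] [ 0.4688 -0.2684  0.07  ] (array([ 0.4717, -0.281 ,  0.0589]), np.float64(0.0001))
block c [0.4847 0.1134 0.049 ]
paddle c [0.4844 0.112  0.0655] far [0.5175 0.1145 0.0725] near [0.4511 0.1094 0.0585] (array([0.4855, 0.1133, 0.0582]), np.float64(0.0028))
[[148.21371 319.72095]
 [171.24994 229.01587]
 [204.39764 237.43433]
 [181.36142 328.1394 ]]
toe edge [0.6054 0.2727 0.075 ] heel edge [0.4173 0.3262 0.042 ]
tuner corners [[ 0.572 -0.258  0.054]
 [ 0.56  -0.331  0.054]
 [ 0.44  -0.311  0.054]
 [ 0.452 -0.234  0.054]]
```

Emit:
drive_tool([
  {"slide":[0,0,0],"twist":0.1},
  {"slide":[0,0,0],"twist":0.1},
  {"slide":[0,0,0],"twist":0.1},
  {"slide":[0,0,0],"twist":0.03},
  {"slide":[20,-30,0],"twist":0},
  {"slide":[20,-35,0],"twist":0},
  {"slide":[20,-35,0],"twist":0},
  {"slide":[20,-35,0],"twist":0},
  {"slide":[20,-35,0],"twist":0},
  {"slide":[20,-35,0],"twist":0},
], gripper=0, force=40)

```text
time_s: 0.93
eef_pos: [0.3232, -0.384, 0.2307]
ee_rot: [1.0, 0.0, -0.0, -0.0]
contact_force: [0.7, -0.1, -0.0]
opening: 0.001
grip_force: 0.0
```

Emit:
drive_tool([
  {"slide":[13,-35,0],"twist":0},
  {"slide":[13,-35,0],"twist":0},
  {"slide":[13,-35,0],"twist":0},
  {"slide":[13,-35,0],"twist":0},
  {"slide":[13,-35,0],"twist":0},
  {"slide":[13,-35,0],"twist":0},
  {"slide":[13,-35,0],"twist":0},
  {"slide":[13,-35,0],"twist":0},
  {"slide":[13,-35,0],"twist":0},
  {"slide":[13,-35,0],"twist":0},
])

```text
time_s: 1.77
eef_pos: [0.4525, -0.034, 0.231]
ee_rot: [1.0, 0.0, -0.0, 0.0]
contact_force: [0.6, -0.5, 0.5]
opening: -0.005
grip_force: 0.0
```

Emit:
drive_tool([
  {"slide":[13,-35,10],"twist":0},
  {"slide":[13,-35,20],"twist":0},
  {"slide":[13,-35,20],"twist":0},
  {"slide":[13,-35,20],"twist":0},
  {"slide":[1,-8,20],"twist":0},
  {"slide":[0,0,20],"twist":0},
  {"slide":[0,0,15],"twist":0},
  {"slide":[0,0,10],"twist":0},
  {"slide":[0,0,0],"twist":0},
  {"slide":[0,0,0],"twist":0},
])

```text
time_s: 2.6
eef_pos: [0.5044, 0.1103, 0.0969]
ee_rot: [1.0, 0.0, -0.001, 0.0]
contact_force: [-0.1, -0.5, 0.2]
opening: 0.002
grip_force: 0.0
```

```bash
python3 - <<'E'
from h import *
s=r.camera("side");t=r.camera("top")
a=cv2.resize(s[180:400,230:430],(400,440));b=cv2.resize(t[220:330,210:310],(400,440))
cv2.imwrite("pics/p1.png",np.hstack([a,b])[:,:,::-1]);print(r.sense()["eef_pos"])
E
```

```text
[0.50570428 0.11026112 0.09861007]
```

View pics/p1.png

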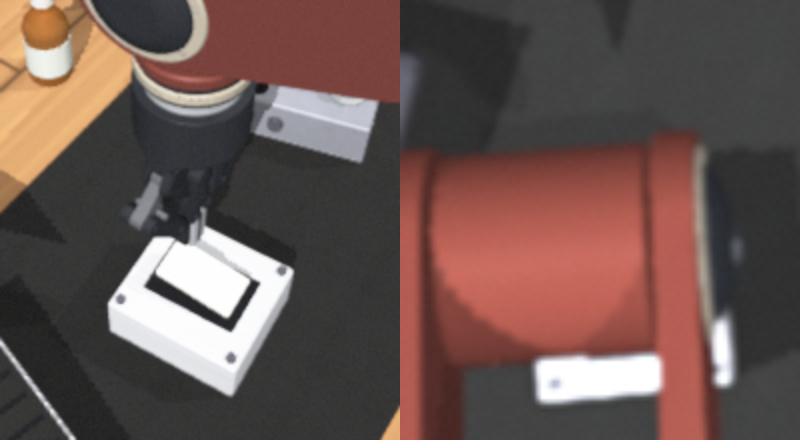

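The side view shows the closed fingertips just above the far end of the paddle, as intended. The arm hides the block in the top view. Next is the press.

Emit:
drive_tool([
  {"slide":[0,-3,6],"twist":0},
  {"slide":[0,0,6],"twist":0},
  {"slide":[0,0,5],"twist":0},
  {"slide":[0,0,4],"twist":0},
  {"slide":[0,0,3],"twist":0},
  {"slide":[0,0,3],"twist":0},
  {"slide":[0,0,2],"twist":0},
  {"slide":[0,0,2],"twist":0},
  {"slide":[0,0,2],"twist":0},
  {"slide":[0,0,0],"twist":0},
])

```text
time_s: 3.53
eef_pos: [0.5057, 0.1135, 0.0649]
ee_rot: [1.0, 0.0, 0.001, -0.0]
contact_force: [1.2, -0.6, 3.4]
opening: 0.006
grip_force: 1.3
```

Emit:
drive_tool([
  {"slide":[0,0,1],"twist":0},
  {"slide":[0,0,1],"twist":0},
  {"slide":[0,0,1],"twist":0},
  {"slide":[0,0,0],"twist":0},
  {"slide":[0,0,0],"twist":0},
  {"slide":[0,0,0],"twist":0},
  {"slide":[0,0,0],"twist":0},
  {"slide":[0,0,0],"twist":0},
  {"slide":[0,0,0],"twist":0},
  {"slide":[0,0,0],"twist":0},
])

```text
time_s: 4.37
eef_pos: [0.506, 0.1135, 0.0626]
ee_rot: [1.0, 0.0, 0.001, -0.0]
contact_force: [1.4, -0.1, 5.0]
opening: 0.002
grip_force: 2.8
```

Emit:
drive_tool([
  {"slide":[0,0,1],"twist":0},
  {"slide":[0,0,1],"twist":0},
  {"slide":[0,0,0],"twist":0},
  {"slide":[0,0,0],"twist":0},
  {"slide":[0,0,0],"twist":0},
  {"slide":[0,0,0],"twist":0},
  {"slide":[0,0,0],"twist":0},
  {"slide":[0,0,0],"twist":0},
  {"slide":[0,0,0],"twist":0},
  {"slide":[0,0,0],"twist":0},
])

```text
time_s: 5.2
eef_pos: [0.5062, 0.1136, 0.0622]
ee_rot: [1.0, 0.0, 0.001, 0.0]
contact_force: [-4.4, 0.1, 15.3]
opening: -0.004
grip_force: 7.0
```

The force climbs with hardly any more motion, so this is the stop. I'll push slightly further to be sure, then lift.

Emit:
drive_tool([
  {"slide":[0,0,1],"twist":0},
  {"slide":[0,0,1],"twist":0},
  {"slide":[0,0,0],"twist":0},
  {"slide":[0,0,0],"twist":0},
  {"slide":[0,0,0],"twist":0},
  {"slide":[0,0,0],"twist":0},
  {"slide":[0,0,0],"twist":0},
  {"slide":[0,0,0],"twist":0},
  {"slide":[0,0,0],"twist":0},
  {"slide":[0,0,0],"twist":0},
])

```text
time_s: 6.03
eef_pos: [0.5063, 0.1136, 0.062]
ee_rot: [1.0, 0.001, 0.001, 0.0]
contact_force: [-9.8, -1.3, 26.1]
opening: 0.007
grip_force: 11.4
```

Emit:
drive_tool([
  {"slide":[0,0,-5],"twist":0},
  {"slide":[0,0,-20],"twist":0},
  {"slide":[0,0,-25],"twist":0},
  {"slide":[0,0,-25],"twist":0},
  {"slide":[0,10,-20],"twist":0},
  {"slide":[0,30,0],"twist":0},
  {"slide":[0,35,0],"twist":0},
  {"slide":[0,35,0],"twist":0},
  {"slide":[0,35,0],"twist":0},
  {"slide":[0,35,0],"twist":0},
])

```text
time_s: 6.87
eef_pos: [0.5042, -0.0679, 0.1516]
ee_rot: [1.0, 0.001, -0.0, -0.0]
contact_force: [-0.4, -0.8, -0.5]
opening: 0.003
grip_force: 0.0
```

Emit:
drive_tool([
  {"slide":[-6,35,0],"twist":0},
  {"slide":[-6,35,0],"twist":0},
  {"slide":[-6,35,0],"twist":0},
  {"slide":[-6,35,0],"twist":0},
  {"slide":[-6,35,0],"twist":0},
  {"slide":[-3,30,10],"twist":0},
  {"slide":[0,5,20],"twist":0},
  {"slide":[0,0,15],"twist":0},
  {"slide":[0,0,5],"twist":0},
  {"slide":[0,0,0],"twist":0},
])

```text
time_s: 7.7
eef_pos: [0.4705, -0.2755, 0.0996]
ee_rot: [1.0, 0.0, -0.002, -0.002]
contact_force: [0.5, 0.2, 0.4]
opening: 0.001
grip_force: 0.0
```

```bash
python3 - <<'E'
from h import *
print(r.sense()["eef_pos"])
s=r.camera("side");w=r.camera("wrist")
a=cv2.resize(s[120:360,280:500],(400,436));b=cv2.resize(w,(400,300));b=np.vstack([b,np.zeros((136,400,3),np.uint8)])
cv2.imwrite("pics/p2.png",np.hstack([a,b])[:,:,::-1])
E
```

```text
[ 0.47052125 -0.27546909  0.09964933]
```

View pics/p2.png

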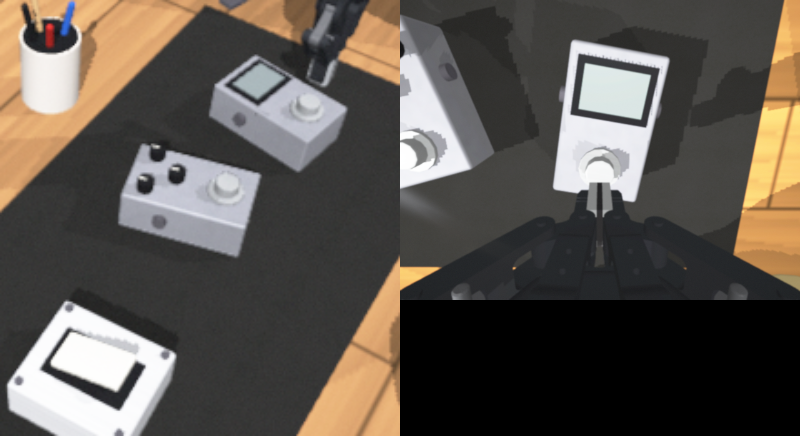

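The side view shows the rocker with its far half down. In the wrist view the fingers sit over the tuner's switch (crop 600,170), within a few mm. Now pressing it.

Emit:
drive_tool([
  {"slide":[2,1,6],"twist":0},
  {"slide":[1,0,6],"twist":0},
  {"slide":[0,0,6],"twist":0},
  {"slide":[0,0,5],"twist":0},
  {"slide":[0,0,3],"twist":0},
  {"slide":[0,0,3],"twist":0},
  {"slide":[0,0,2],"twist":0},
  {"slide":[0,0,2],"twist":0},
  {"slide":[0,0,2],"twist":0},
  {"slide":[0,0,1],"twist":0},
])

```text
time_s: 8.63
eef_pos: [0.4751, -0.2776, 0.0666]
ee_rot: [1.0, 0.0, -0.0, -0.0]
contact_force: [-2.2, 1.1, 4.8]
opening: -0.002
grip_force: 1.9
```

Emit:
drive_tool([
  {"slide":[0,0,1],"twist":0},
  {"slide":[0,0,1],"twist":0},
  {"slide":[0,0,0],"twist":0},
  {"slide":[0,0,0],"twist":0},
  {"slide":[0,0,0],"twist":0},
  {"slide":[0,0,0],"twist":0},
  {"slide":[0,0,0],"twist":0},
  {"slide":[0,0,0],"twist":0},
  {"slide":[0,0,0],"twist":0},
  {"slide":[0,0,0],"twist":0},
])

```text
time_s: 9.47
eef_pos: [0.4751, -0.2776, 0.0643]
ee_rot: [1.0, 0.0, 0.0, 0.0]
contact_force: [-1.7, 1.2, 2.2]
opening: 0.002
grip_force: 1.5
```

Emit:
drive_tool([
  {"slide":[0,0,1],"twist":0},
  {"slide":[0,0,1],"twist":0},
  {"slide":[0,0,1],"twist":0},
  {"slide":[0,0,0],"twist":0},
  {"slide":[0,0,0],"twist":0},
  {"slide":[0,0,0],"twist":0},
  {"slide":[0,0,0],"twist":0},
  {"slide":[0,0,0],"twist":0},
  {"slide":[0,0,0],"twist":0},
  {"slide":[0,0,0],"twist":0},
])

```text
time_s: 10.3
eef_pos: [0.4752, -0.2777, 0.062]
ee_rot: [1.0, 0.0, -0.0, 0.0]
contact_force: [-2.7, 2.3, 7.7]
opening: 0.002
grip_force: 3.7
```

Emit:
drive_tool([
  {"slide":[0,0,1],"twist":0},
  {"slide":[0,0,1],"twist":0},
  {"slide":[0,0,0],"twist":0},
  {"slide":[0,0,0],"twist":0},
  {"slide":[0,0,0],"twist":0},
  {"slide":[0,0,0],"twist":0},
  {"slide":[0,0,0],"twist":0},
  {"slide":[0,0,0],"twist":0},
  {"slide":[0,0,0],"twist":0},
  {"slide":[0,0,0],"twist":0},
])

```text
time_s: 11.13
eef_pos: [0.4753, -0.2778, 0.0618]
ee_rot: [1.0, 0.001, -0.0, -0.0]
contact_force: [-7.3, 5.4, 17.2]
opening: -0.001
grip_force: 8.8
```

It is home: z = 0.062 as expected, and the force is rising. Lifting and moving to the treadle toe.

Emit:
drive_tool([
  {"slide":[0,0,-5],"twist":0},
  {"slide":[0,0,-20],"twist":0},
  {"slide":[0,0,-30],"twist":0},
  {"slide":[0,0,-30],"twist":0},
  {"slide":[0,-10,-15],"twist":0},
  {"slide":[6,-30,0],"twist":0},
  {"slide":[6,-35,0],"twist":0},
  {"slide":[6,-35,0],"twist":0},
  {"slide":[6,-35,0],"twist":0},
  {"slide":[6,-35,0],"twist":0},
])

```text
time_s: 11.97
eef_pos: [0.5051, -0.0961, 0.1588]
ee_rot: [1.0, 0.0, 0.0, 0.0]
contact_force: [0.4, -0.5, 0.9]
opening: -0.003
grip_force: 0.0
```

Emit:
drive_tool([
  {"slide":[9,-35,0],"twist":0},
  {"slide":[9,-35,0],"twist":0},
  {"slide":[9,-35,0],"twist":0},
  {"slide":[9,-35,0],"twist":0},
  {"slide":[9,-35,0],"twist":0},
  {"slide":[9,-35,0],"twist":0},
  {"slide":[9,-35,0],"twist":0},
  {"slide":[9,-35,0],"twist":0},
  {"slide":[9,-35,0],"twist":0},
  {"slide":[7,-24,0],"twist":0},
])

```text
time_s: 12.8
eef_pos: [0.5929, 0.2446, 0.1584]
ee_rot: [1.0, 0.001, 0.0, -0.0]
contact_force: [0.6, -0.1, 0.9]
opening: 0.005
grip_force: 0.0
```

Emit:
drive_tool([
  {"slide":[0,0,15],"twist":0.1},
  {"slide":[0,0,15],"twist":0.1},
  {"slide":[0,0,15],"twist":0.04},
  {"slide":[0,0,5],"twist":0},
  {"slide":[0,0,0],"twist":0},
  {"slide":[0,0,0],"twist":0},
  {"slide":[0,0,0],"twist":0},
  {"slide":[0,0,0],"twist":0},
  {"slide":[0,0,0],"twist":0},
  {"slide":[0,0,0],"twist":0},
])

```text
time_s: 13.63
eef_pos: [0.5932, 0.2416, 0.1102]
ee_rot: [0.993, -0.119, 0.001, -0.0]
contact_force: [-1.0, -0.4, 0.1]
opening: 0.002
grip_force: 0.0
```

```bash
python3 - <<'E'
from h import *
print(r.sense()["eef_pos"])
s=r.camera("side");w=r.camera("wrist");t=r.camera("top")
a=cv2.resize(s[130:480,100:520],(420,350));b=cv2.resize(w,(380,285));t=cv2.resize(t[235:325,340:490],(380,228))
c=np.zeros((513,800,3),np.uint8);c[:350,:420]=a;c[:285,420:]=b;c[285:,420:]=t
cv2.imwrite("pics/p3.png",c[:,:,::-1])
E
```

```text
[0.59320011 0.24155456 0.11023179]
```

View pics/p3.png

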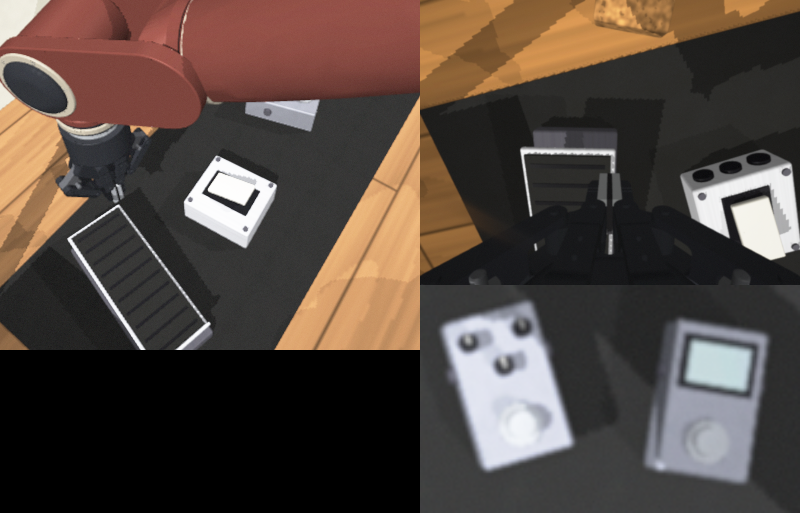

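The tuner switch is home, the drive switch is up and nothing has moved. The wrist view puts the fingers about 35 mm right of the treadle's centre line, as the TCP reading says. Shifting over and pressing.

Emit:
drive_tool([
  {"slide":[-4,-17,0],"twist":0},
  {"slide":[-4,-16,0],"twist":0},
  {"slide":[0,0,8],"twist":0},
  {"slide":[0,0,8],"twist":0},
  {"slide":[0,0,8],"twist":0},
  {"slide":[0,0,5],"twist":0},
  {"slide":[0,0,3],"twist":0},
  {"slide":[0,0,3],"twist":0},
  {"slide":[0,0,3],"twist":0},
  {"slide":[0,0,0],"twist":0},
])

```text
time_s: 14.62
eef_pos: [0.5925, 0.2751, 0.0706]
ee_rot: [0.993, -0.119, -0.0, 0.0]
contact_force: [-0.1, 0.8, -0.4]
opening: 0.002
grip_force: 0.0
```

Emit:
drive_tool([
  {"slide":[0,0,2],"twist":0},
  {"slide":[0,0,2],"twist":0},
  {"slide":[0,0,2],"twist":0},
  {"slide":[0,0,2],"twist":0},
  {"slide":[0,0,2],"twist":0},
  {"slide":[0,0,2],"twist":0},
  {"slide":[0,0,2],"twist":0},
  {"slide":[0,0,2],"twist":0},
  {"slide":[0,0,0],"twist":0},
  {"slide":[0,0,0],"twist":0},
])

```text
time_s: 15.45
eef_pos: [0.5947, 0.2753, 0.057]
ee_rot: [0.993, -0.119, 0.002, -0.0]
contact_force: [2.8, -2.9, 5.1]
opening: 0.004
grip_force: 2.5
```

Emit:
drive_tool([
  {"slide":[0,0,2],"twist":0},
  {"slide":[0,0,2],"twist":0},
  {"slide":[0,0,2],"twist":0},
  {"slide":[0,0,2],"twist":0},
  {"slide":[0,0,1],"twist":0},
  {"slide":[0,0,1],"twist":0},
  {"slide":[0,0,0],"twist":0},
  {"slide":[0,0,0],"twist":0},
  {"slide":[0,0,0],"twist":0},
  {"slide":[0,0,0],"twist":0},
])

```text
time_s: 16.28
eef_pos: [0.5949, 0.2752, 0.047]
ee_rot: [0.993, -0.119, 0.002, -0.0]
contact_force: [3.0, -2.9, 4.2]
opening: -0.003
grip_force: 3.0
```

Emit:
drive_tool([
  {"slide":[0,0,1],"twist":0},
  {"slide":[0,0,1],"twist":0},
  {"slide":[0,0,0],"twist":0},
  {"slide":[0,0,0],"twist":0},
  {"slide":[0,0,0],"twist":0},
  {"slide":[0,0,0],"twist":0},
  {"slide":[0,0,0],"twist":0},
  {"slide":[0,0,0],"twist":0},
  {"slide":[0,0,0],"twist":0},
  {"slide":[0,0,0],"twist":0},
])

```text
time_s: 17.12
eef_pos: [0.5948, 0.2753, 0.0449]
ee_rot: [0.993, -0.119, 0.002, -0.0]
contact_force: [3.1, -2.5, 6.0]
opening: 0.003
grip_force: 3.0
```

Emit:
drive_tool([
  {"slide":[0,0,1],"twist":0},
  {"slide":[0,0,1],"twist":0},
  {"slide":[0,0,1],"twist":0},
  {"slide":[0,0,0],"twist":0},
  {"slide":[0,0,0],"twist":0},
  {"slide":[0,0,0],"twist":0},
  {"slide":[0,0,0],"twist":0},
  {"slide":[0,0,0],"twist":0},
  {"slide":[0,0,0],"twist":0},
  {"slide":[0,0,0],"twist":0},
])

```text
time_s: 17.95
eef_pos: [0.595, 0.2754, 0.0445]
ee_rot: [0.993, -0.119, 0.002, -0.0]
contact_force: [-2.8, -5.2, 16.1]
opening: 0.002
grip_force: 8.2
```

At the stop. Lifting clear and backing off over open bench, then a last look.

Emit:
drive_tool([
  {"slide":[0,0,-5],"twist":0},
  {"slide":[0,0,-20],"twist":0},
  {"slide":[0,0,-35],"twist":0},
  {"slide":[0,0,-35],"twist":0},
  {"slide":[0,0,-35],"twist":0},
  {"slide":[0,0,-35],"twist":0},
  {"slide":[0,30,0],"twist":0},
  {"slide":[0,40,0],"twist":0},
  {"slide":[0,40,0],"twist":0},
  {"slide":[0,40,0],"twist":0},
])

```text
time_s: 18.78
eef_pos: [0.5556, 0.1291, 0.2041]
ee_rot: [0.993, -0.119, -0.001, -0.0]
contact_force: [0.8, -0.3, 0.2]
opening: -0.0
grip_force: 0.0
```

Emit:
drive_tool([
  {"slide":[0,40,0],"twist":0},
  {"slide":[0,40,0],"twist":0},
  {"slide":[0,20,0],"twist":0},
  {"slide":[0,0,0],"twist":0},
  {"slide":[0,0,0],"twist":0},
  {"slide":[0,0,0],"twist":0},
  {"slide":[0,0,0],"twist":0},
  {"slide":[0,0,0],"twist":0},
  {"slide":[0,0,0],"twist":0},
  {"slide":[0,0,0],"twist":0},
])

```text
time_s: 19.62
eef_pos: [0.5336, 0.0333, 0.2052]
ee_rot: [0.993, -0.119, -0.0, -0.0]
contact_force: [0.0, 0.2, -0.3]
opening: -0.002
grip_force: 0.0
```

```bash
python3 - <<'E'
from h import *
c=np.zeros((480,800,3),np.uint8);c[:300,:400]=cv2.resize(r.camera("side"),(400,300));c[:300,400:]=cv2.resize(r.camera("top"),(400,300))
cv2.imwrite("pics/p4.png",c[:300,:,::-1]);print(r.sense()["eef_pos"])
E
```

```text
[0.53357904 0.03303946 0.20524871]
```

View pics/p4.png

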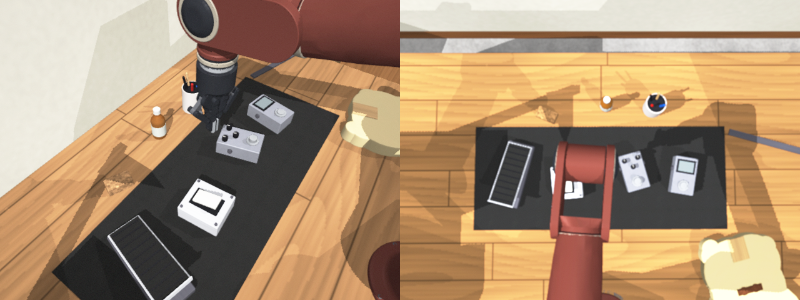

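The treadle is toe-down, everything stands where it was, and the hand is clear at z ≈ 0.205.

```bash
python3 -c "from station import r; print(r.hand_in())"
```

```text
the job is handed in; nothing more can be done
None
```

The rocker, tuner footswitch and treadle were each pushed to their stops in that order, nothing else looks moved in the last pictures, and the job is handed in with the hand clear (no verdict was returned).

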